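Set the sole press to its mark and lock it

ROBOT

A 7-joint arm with a two-finger parallel gripper is mounted at the origin on the work surface. World frame = base frame: x ahead of the robot, y to its left, z up, the work surface at z = 0. Lengths are in m, angles in rad, forces in N, time in s.
With the tool pointing down it reaches from about 0.425 to 0.8 m from the base axis. Payload 8.3 kg.
Tool frame: the origin (TCP) lies at the very end of the fingers, on their centre line; the grasp point (between the pads) lies 19 mm behind it; z points along the fingers, x is the direction in which the jaws open and shut, and the axes are right-handed (so a half turn about z gives the same grasp; the last joint's range is limited). The gripper opens to 85 mm and grips with 20 to 120 N. Pads are 22 mm wide; open, the fingers measure 114 mm over their backs; the gripper's body (76 mm by 85 mm) begins 54 mm behind the grasp point. The pads swing forward as they close: fully open they stand 13 mm farther back than shut.
Start: joints at [-1.327, 0.383, 0.016, 1.37, -0.006, 1.388, -0.046], TCP at [0.189, 0.596, 0.231] pointing down, gripper open.
Joint ranges: [-2.95, 2.95], [-0.25, 2.06], [-1.52, 1.56], [0.18, 2.33], [-1.44, 4.58], [0.02, 2.06], [-3.01, 3.01]. Speed limits (rad/s): [2.39, 2.39, 3.01, 3.01, 3.14, 3.14, 3.14].

INTERFACE

Orientations are given as a rotation vector (axis times angle).
In Python, from rig import env gives the robot as it stands.
- The arm moves only by the tool apply_moves, never from a script. Its argument "targets" is a list of rows, each an object with "dp": the shift along the tool's x, y, z in m, a list of three; "angular": the turn, a rotation vector about the tool's x, y, z in degrees, a list of three; "gripper": the closure, from -1 (fully open) to 1 (shut). A call has exactly 5 rows; each row is the pose to reach, as a shift and turn from the pose commanded when the call began, along the tool's axes at that moment; what a row does not reach only later rows make up. A row lasts 1/10 s, in which the tool goes at most 50 mm and 8.59 degrees, less where a joint would pass 70% of its speed; a pose out of reach is approached as far as the arm can. A call with a gripper value outside its range is refused whole. The fingers move at their own pace and stop on an object; "grip_force" is the grip in N (left out, the last holds). Time passes only in rows, so rows that repeat a pose let the fingers close, or fill a call up. It gives the time, the measured TCP pose, the force and the opening at its end, in the units of the state.
- env.state(): the state, without advancing time (a new reading comes with each control period).
- env.grab_frame(name): name is "scene" or "top"; returns (picture, depth): 384x512x3 uint8, red, green, blue; 384x512 float32, m along the optical axis (not along the pixel's ray), 0 where there is no reading.
- env.get_calibration(name): a dict with "fx", "fy", "cx", "cy" (pixels), "eye" and "orientation" of the camera in the world. Camera axes: x right, y up, looking along -z (the intrinsics and any distortion apply to the point x, -y, -z); pixel columns grow to the right and rows downward; lengths in m; the calibration is good to about 2 mm. A picture is of the moment at which its call begins. get_calibration takes no time and is no camera call.
- env.job_done(): hands the job in, once; it reports no verdict.
Trained networks look in the newest picture that a camera, given by its name, has taken for a name from the list of things; names that differ only in an ending like _2 or _b are one class to them, and where a whole thing is asked for, a point or a joint stands for the part that bears it (a point fixed in the world has none). Each returns a list of dicts, best first, with "conf" (0 to 1); they miss things now and then, are a little off and sometimes report something else, mostly with a low value. They report only what shows in the picture. A call takes as long as a camera call.
- env.spot_in(camera, name): "bbox" ([left, top, right, bottom] in pixels, round what is visible of it).
The state is a dict: "t": time; "joint_positions": joint angles; "joint_vel": joint speeds; "joint_efforts": joint torques, N m; "tool_pos": TCP position; "orientation": TCP orientation; "ft_force": force on the tool from outside, world axes, zero at the start; "ft_torque": the same for the moment, N m; "finger_gap": opening from 0.0 (shut) to 1.0 (fully open).
Only numpy, scipy, OpenCV 4.12 (cv2) and the standard library are available. Lean on these libraries where they do the work, as an engineer would, in place of code of your own. Each camera call takes 0.05 s, during which the arm holds its last target.

TASK

Tighten the sole press: turn its handwheel clockwise (seen from above) until, with the wheel let go, the orange pointer on the far rim stays lined up with the blue mark on the scale. Then swing the yellow-topped lock lever clockwise fully home against its stop, press it there firmly with about 20 N for half a second so that it bites, let go, and leave the wheel on its mark. Never load either handle with more than about 35 N in all (a squeeze counts with both fingers, so push rather than grip), and leave the jar, the spool and the screwdriver where they are.

Things in the scene. Friction and masses are not known exactly. Their poses are not given: they have to be found in the camera images.
- press: Green bench press, fixed. Base plate 180 (x) x 440 (y) x 20 mm; two columns carry a cross beam 60 (x) x 440 mm (y), its top 130 mm above the bench. Origin: centre of the underside, on the handwheel's vertical axis; x to the far side, away from the robot; y along the beam to the lever's end. A white tick-marked scale arc (radius 82 to 106 mm, top at 150 mm) rings the wheel's far half.
- handwheel: Level red handwheel turning about the press's vertical axis. Origin: wheel centre, 166 mm above the bench; own x points to the pointer, the crank handle is opposite (-x). Rim radius 60 mm, tube 14 mm thick. Clockwise from above tightens; 25 to 115 degrees are needed. The screw stays where left, but the hub is springy: let go, the wheel springs back 15 to 28 degrees, more the tighter it is.
- crank_top (a point): Top centre of the crank handle, an upright black round post fixed to the wheel: 18 mm in diameter, 55 mm from the wheel axis, standing free from the rim top (173 mm above the bench) to this point (221 mm). It takes 7 to 12 N, pushed squarely, to turn the screw, more as it tightens; over 35 N, squeeze included, is forcing.
- pointer_tip (a point): Outer end of the orange pointer on the wheel's rim, opposite the crank handle, 81.5 mm from the wheel axis and 166 mm above the bench.
- mark_tip (a point): Inner tip of the blue mark (a block 11 mm wide, 22 mm tall, with a white line on top) that stands fixed on the scale arc; this point is 81.5 mm from the wheel axis, 166 mm above the bench, so it meets pointer_tip when the two line up.
- lock_lever: Lock lever on the beam's +y end; origin on its vertical pivot, 142 mm above the bench, at press x = 0, y = 150 mm. Flat arm 14 mm wide, top at 156 mm, with an upright yellow post at its end. Starts pointing roughly to the robot, swings clockwise 57 to 77 degrees until it points along press +y and meets a stop. 3 to 5 N move it; it stays where left; over 35 N, squeeze included, is forcing.
- lever_top (a point): Centre of the top of the yellow upright post on the lock lever, 16 mm in diameter, 85 mm from the lever's pivot; it stands free from 156 to 205 mm above the bench.
- lever_home (a point): Where lever_top stands when the lever is fully home against its stop (the small yellow block on the beam): 85 mm from the pivot along the press's +y.
- glue_jar: Amber glue jar with a blue cap, loose, 66 mm in diameter, 100 mm tall; origin: centre of its underside.
- thread_spool: Brown conical thread spool, loose, 52 mm in diameter, 54 mm tall; origin: centre of its underside.
- screwdriver: Orange-handled screwdriver lying loose on the bench in front of the press; origin near its middle, own x axis along it towards the tip.

How it is judged:
By the outcome, as a careful person would: the job done as asked, in the order asked, and still so for the second after the job is handed in, with the robot touching nothing.
It also fails if it takes over 72 s, if anything falls off the work surface, if the arm or the gripper's body presses on something with over 40 N, if the wrist force passes 120 N, or if a joint passes its speed limit or range.

## Working session

There is one attempt and no reset: what is moved stays moved. The work goes in short steps, Python scripts to look and compute and a tool call to move; the robot and the scene stay as the last step left them, time stands still between calls to the robot, and variables do not carry over. Pictures are saved under pics/ and viewed, and the job is handed in when it is done.

Besides the shell and the picture viewer there is one more tool, called in YAML: its name, and indented under it one key for each argument. apply_moves: Moves the arm, as the interface text tells. Its arguments: {"type":"object","properties":{"targets":{"type":"array","items":{"type":"object","properties":{"dp":{"type":"array","items":{"type":"number"}},"angular":{"type":"array","items":{"type":"number"}},"gripper":{"type":"number"}}}},"grip_force":{"type":"number"}},"required":["targets"]}

```bash
ls; mkdir -p pics; cat > h.py <<'E'
import numpy as np, cv2
from scipy.spatial.transform import Rotation as R
from rig import env
def cam(n):
    c=env.get_calibration(n); return c
def rot(c):
    o=np.array(c["orientation"],float)
    return R.from_rotvec(o).as_matrix() if o.size==3 else o.reshape(3,3)
def ray(c,u,v):
    d=np.array([(u-c["cx"])/c["fx"],-(v-c["cy"])/c["fy"],-1.0]); return rot(c)@d
def atz(c,u,v,z):
    e=np.array(c["eye"]);d=ray(c,u,v); return e+d*(z-e[2])/d[2]
def atd(c,u,v,d): return np.array(c["eye"])+ray(c,u,v)*d
def proj(c,p):
    q=rot(c).T@(np.array(p)-np.array(c["eye"])); return c["cx"]+c["fx"]*q[0]/-q[2], c["cy"]-c["fy"]*q[1]/-q[2]
def save(n,img): cv2.imwrite("pics/"+n,img[:,:,::-1])
E
python3 - <<'E'
from h import *
for n in("scene","top"):
    im,d=env.grab_frame(n); save(n+"0.png",im); np.save(n+"d.npy",d); np.save(n+"i.npy",im)
    print(env.get_calibration(n))
    for k in ("press","handwheel","crank_top","pointer_tip","mark_tip","lock_lever","lever_top","glue_jar","thread_spool","screwdriver"):
        print(k,[(np.round(r["bbox"]),round(r["conf"],2)) for r in env.spot_in(n,k)[:2]])
s=env.state();print({k:np.round(v,4) for k,v in s.items()})
E
```

```text
pics
{'fx': 440.465541599942, 'fy': 440.465541599942, 'cx': 260.2800699487448, 'cy': 192.2077803900792, 'eye': array([1.03926626, 0.2567431 , 0.970722  ]), 'orientation': array([0.36154832, 0.66242896, 2.06833208])}
press [(array([161., 164., 340., 329.]), 0.85)]
handwheel [(array([212., 176., 277., 241.]), 0.59)]
crank_top [(array([216., 173., 274., 241.]), 0.67)]
pointer_tip [(array([214., 177., 273., 239.]), 0.96)]
mark_tip []
lock_lever [(array([290., 220., 338., 261.]), 0.84)]
lever_top [(array([137., 144., 166., 181.]), 0.62), (array([291., 219., 334., 263.]), 0.56)]
glue_jar [(array([135., 143., 166., 183.]), 0.91)]
thread_spool [(array([222., 166., 241., 188.]), 0.66)]
screwdriver []
{'fx': 428.62755297956085, 'fy': 428.62755297956085, 'cx': 254.45629944414623, 'cy': 191.79208298970906, 'eye': array([ 0.40263317, -0.06872919,  1.04901616]), 'orientation': array([ 0.13469449, -0.11376492, -1.5406737 ])}
press [(array([160., 112., 359., 223.]), 0.62)]
handwheel [(array([226., 130., 291., 188.]), 0.88)]
crank_top [(array([225., 130., 288., 189.]), 0.79), (array([160., 114., 361.
[... 254 characters left out ...]
., 424., 212.]), 0.8)]
thread_spool [(array([310., 228., 331., 247.]), 0.93)]
screwdriver [(array([176., 212., 261., 222.]), 0.98)]
{'t': np.float64(1.1), 'joint_positions': array([-1.3269,  0.3834,  0.0164,  1.3701, -0.0063,  1.3882, -0.0465]), 'joint_vel': array([ 0.0006,  0.0016,  0.0007,  0.0001,  0.0006, -0.0025,  0.0002]), 'joint_efforts': array([-1.00000e-04, -6.27335e+01,  8.42200e-01, -3.72097e+01,
        1.63000e-02,  2.70000e-03,  0.00000e+00]), 'tool_pos': array([0.1887, 0.5958, 0.2313]), 'orientation': array([-2.5347e+00, -1.8560e+00,  1.0000e-04]), 'ft_force': array([-0.1568,  0.1525, -0.7532]), 'ft_torque': array([-0.0161,  0.003 ,  0.061 ]), 'finger_gap': np.float64(0.9982)}
```

View pictures.

```bash
python3 - <<'E'
import numpy as np,cv2
a=np.load("topi.npy")[90:260,145:435]; cv2.imwrite("pics/t1.png",cv2.resize(a[:,:,::-1],None,fx=2.7,fy=2.7,interpolation=2))
a=np.load("scenei.npy")[130:335,120:360]; cv2.imwrite("pics/s1.png",cv2.resize(a[:,:,::-1],None,fx=2.9,fy=2.9,interpolation=2))
E
```

```text
(no output)
```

View pics/t1.png

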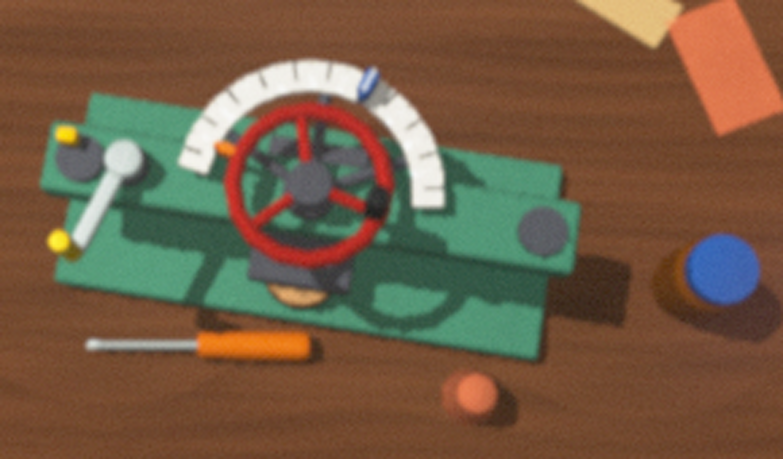

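View pics/s1.png

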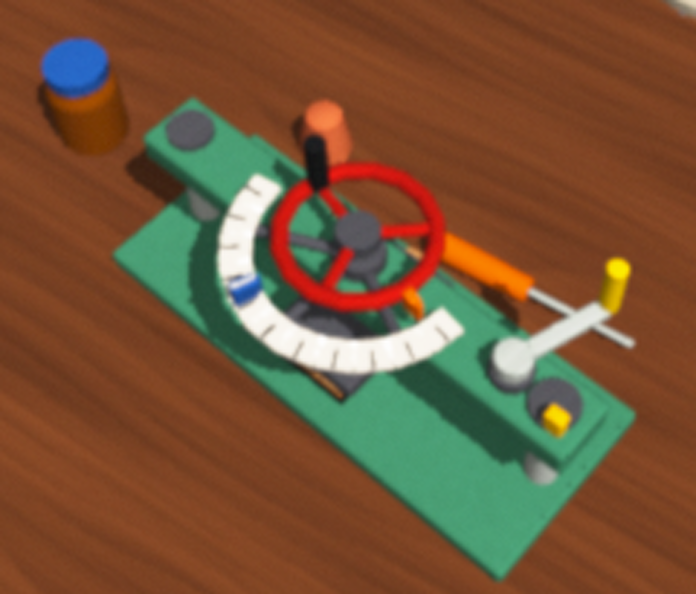

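View pics/top0.png

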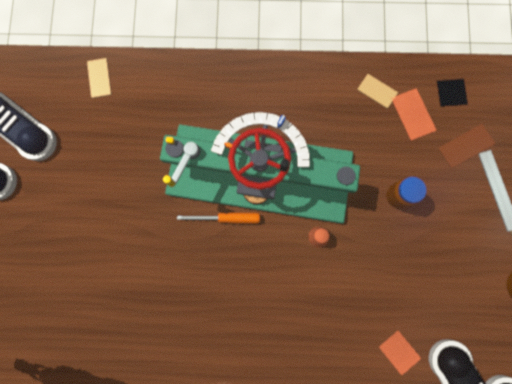

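```bash
cat > m.py <<'E'
from h import *
def masks(im):
    h=cv2.cvtColor(im,cv2.COLOR_RGB2HSV); H,S,V=[h[:,:,i].astype(int) for i in range(3)]
    return H,S,V
def measure(n,im,v=True):
    c=env.get_calibration(n); H,S,V=masks(im)
    out={}
    box={"top":(150,100,375,225),"scene":(160,165,345,335)}[n]
    M=np.zeros(H.shape,bool); M[box[1]:box[3],box[0]:box[2]]=1
    red=M&((H<5)|(H>174))&(S>170)&(V>90)
    cs,_=cv2.findContours(cv2.morphologyEx(red.astype(np.uint8),cv2.MORPH_CLOSE,np.ones((3,3))),cv2.RETR_EXTERNAL,cv2.CHAIN_APPROX_NONE)
    k=max(cs,key=len)[:,0,:]
    P=np.array([atz(c,u,w,0.166)[:2] for u,w in k])
    # hull circle fit
    from scipy.optimize import least_squares
    f=lambda x:np.hypot(P[:,0]-x[0],P[:,1]-x[1])-x[2]
    r=least_squares(f,[*P.mean(0),.067],loss="soft_l1",f_scale=.002).x; out["wheel"]=r
    org=M&(H>=6)&(H<=17)&(S>190)&(V>150)
    yel=M&(H>=22)&(H<=32)&(S>170)&(V>120)
    blue=M&(H>=105)&(H<=122)&(S>120)&(V>60)
    for nm,m in(("org",org),("yel",yel),("blue",blue)):
        N,l,st,ce=cv2.connectedComponentsWithStats(m.astype(np.uint8))
        out[nm]=[(st[i].tolist(),np.round(ce[i],1).tolist()) for i in range(1,N) if st[i,4]>=4]
    return c,out
E
python3 - <<'E'
from m import *
for n in("scene","top"):
    im=np.load(n+"i.npy"); c,o=measure(n,im); print(n,o["wheel"])
    for k in("org","yel","blue"):
        for st,ce in o[k]: print(k,st,ce,[np.round(atz(c,*ce,z)[:2],4).tolist() for z in(.15,.166,.2)])
c=env.get_calibration("top");d=np.load("topd.npy")
for u,v in((190,149),(347,176),(172,147),(166,180),(320,237),(411,188),(284,166)): print(u,v,np.round(atd(c,u,v,d[v,u]),4))
E
```

```text
scene [ 0.6172997  -0.06204797  0.06494505]
org [234, 172, 7, 15, 27] [237.9, 179.7] [[0.5451, -0.1264], [0.5548, -0.1189], [0.5752, -0.1031]]
org [272, 209, 33, 25, 338] [286.9, 221.2] [[0.5799, 0.0284], [0.5889, 0.0329], [0.6079, 0.0424]]
org [258, 229, 8, 11, 46] [261.9, 233.4] [[0.6357, -0.0005], [0.6436, 0.0045], [0.6603, 0.0151]]
yel [327, 219, 10, 19, 126] [331.5, 227.4] [[0.5404, 0.1175], [0.5501, 0.1202], [0.5708, 0.126]]
yel [308, 270, 8, 10, 63] [311.4, 274.5] [[0.6611, 0.1354], [0.6685, 0.1377], [0.6842, 0.1428]]
blue [200, 226, 10, 9, 47] [204.6, 230.0] [[0.6964, -0.1086], [0.7031, -0.1015], [0.7173, -0.0863]]
top [ 0.61625037 -0.06448484  0.05825698]
org [226, 143, 7, 6, 23] [229.0, 145.3] [[0.6468, 0.0032], [0.6425, 0.0019], [0.6333, -0.0008]]
org [218, 212, 42, 11, 388] [239.2, 217.1] [[0.4917, -0.0241], [0.4901, -0.0249], [0.4867, -0.0265]]
yel [166, 137, 8, 6, 37] [169.4, 139.6] [[0.6564, 0.1331], [0.6519, 0.1295], [0.6423, 0.1219]]
yel [163, 175, 8, 9, 58] [166.5, 179.2] [[0.5689, 0.1342], [0.5659, 0.1306], [0.5596, 0.1229]]
190 149 [0.6339 0.0855 0.1602]
347 176 [ 0.5884 -0.2538  0.1359]
172 147 [0.6441 0.1299 0.1345]
166 180 [0.5571 0.1227 0.2048]
320 237 [ 0.4598 -0.2069  0.057 ]
411 188 [ 0.5719 -0.4035  0.1005]
284 166 [ 0.5885 -0.1128  0.2195]
```

```bash
python3 - <<'E'
import numpy as np,cv2
a=np.load("topi.npy")[105:200,210:320]; A=cv2.resize(a[:,:,::-1],None,fx=7,fy=6.3*7/6.3,interpolation=cv2.INTER_CUBIC)[:600]
for i in range(0,110,10): cv2.putText(A,str(210+i),(i*7,10),0,.35,(255,255,255),1)
for i in range(0,85,10): cv2.putText(A,str(105+i),(0,i*7+4),0,.35,(255,255,255),1)
cv2.imwrite("pics/t2.png",A)
a=np.load("scenei.npy")[165:265,185:295]; A=cv2.resize(a[:,:,::-1],None,fx=6,fy=6,interpolation=cv2.INTER_CUBIC)
for i in range(0,110,10): cv2.putText(A,str(185+i),(i*6,10),0,.35,(255,255,255),1)
for i in range(0,100,10): cv2.putText(A,str(165+i),(0,i*6+4),0,.35,(255,255,255),1)
cv2.imwrite("pics/s2.png",A)
E
```

```text
(no output)
```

View pics/t2.png

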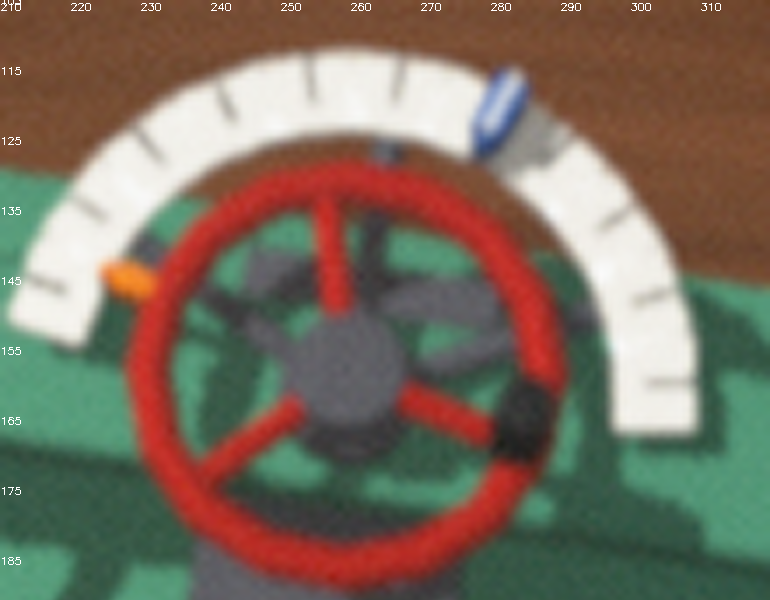

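View pics/s2.png

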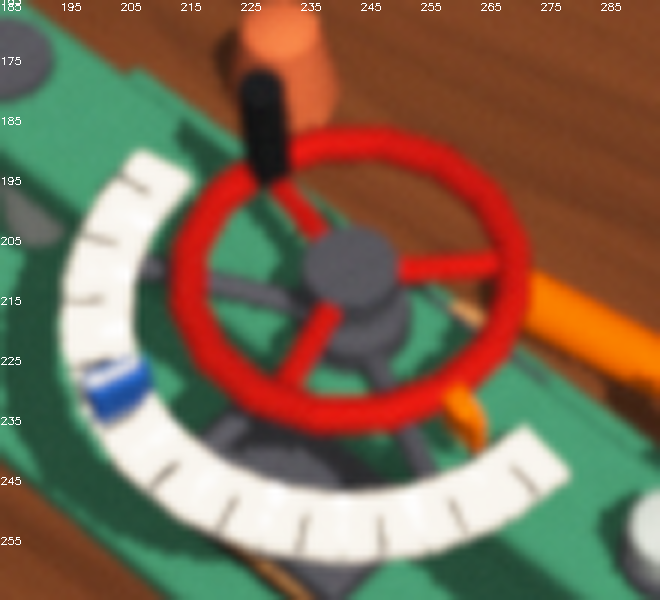

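```bash
python3 - <<'E'
from m import *
T=env.get_calibration("top");S=env.get_calibration("scene")
f=lambda n,c,u,v,z:print(n,np.round(atz(c,u,v,z)[:2],4))
f("wheel top",T,259.4,158,.166)
f("wheel sc",S,(213+273.5)/2,(185.8+237.5)/2,.166)
f("ptr T",T,224.5,143.8,.166);f("ptr S",S,265.3,239.5,.166)
f("mark T",T,277.6,125.6,.172);f("mark Tout",T,282,116.5,.172)
f("mark S",S,210,226.5,.172);f("mark Sout",S,200,229.3,.172)
f("crank T",T,285,162.8,.221);f("crank S",S,228.7,179.2,.221)
f("lever T",T,145+59/2.7,90+240/2.7,.205);f("lever S",S,120+618/2.9,130+268/2.9,.205)
f("pivot T",T,145+123/2.7,90+157/2.7,.16);f("pivot S",S,120+513/2.9,130+352/2.9,.16)
for p in((55,122),(580,203),(42,190),(572,275)): f("beam",T,145+p[0]/2.7,90+p[1]/2.7,.13)
for p in((193,98),(147,140)): f("beamS",S,120+p[0]/2.9,130+p[1]/2.9,.13)
# depth based wheel centre/pivot
E
```

```text
wheel top [ 0.6164 -0.0634]
wheel sc [ 0.6201 -0.0593]
ptr T [0.6455 0.0116]
ptr S [0.652  0.0184]
mark T [ 0.6865 -0.1003]
mark Tout [ 0.7068 -0.1092]
mark S [ 0.6925 -0.0945]
mark Sout [ 0.7095 -0.1079]
crank T [ 0.5946 -0.1146]
crank S [ 0.5976 -0.1105]
lever T [0.5593 0.1211]
lever S [0.5615 0.124 ]
pivot T [0.6358 0.0844]
pivot S [0.6369 0.0864]
beam [0.672  0.1472]
beam [ 0.6144 -0.2831]
beam [0.6144 0.1544]
beam [ 0.5552 -0.2761]
beamS [ 0.562  -0.2694]
beamS [ 0.618 -0.273]
```

apply_moves:
  targets:
    - {"dp": [0,0,-0.05],"angular": [0,0,0],"gripper": 1}
    - {"dp": [-0.03,0.035,-0.07],"angular": [0,0,0],"gripper": 1}
    - {"dp": [-0.06,0.07,-0.07],"angular": [0,0,0],"gripper": 1}
    - {"dp": [-0.09,0.105,-0.07],"angular": [0,0,0],"gripper": 1}
    - {"dp": [-0.12,0.14,-0.07],"angular": [0,0,5],"gripper": 1}
  grip_force: 20

```text
t: 1.6
tool_pos: [0.2867, 0.4376, 0.3016]
orientation: [-2.613, -1.743, -0.001]
ft_force: [0.6, 1.0, -0.0]
finger_gap: 0.146
```

```bash
cat > g.py <<'E'
import sys
from h import *
def pose(s=None):
    s=s or env.state(); return np.array(s["tool_pos"]),R.from_rotvec(s["orientation"]).as_matrix(),s
def to(P,psi,p=None,M=None):
    # tool-frame shift & rotvec deg to reach position P with tool down and yaw psi(deg)
    if p is None: p,M,_=pose()
    a=np.radians(psi); N=np.array([[np.cos(a),np.sin(a),0],[np.sin(a),-np.cos(a),0],[0,0,-1]])
    return np.round(M.T@(np.array(P)-p),4).tolist(), np.round(np.degrees(R.from_matrix(M.T@N).as_rotvec()),2).tolist()
def show():
    p,M,s=pose(); print("t",round(float(s["t"]),2),"p",np.round(p,4),"psi",round(float(np.degrees(np.arctan2(M[1,0],M[0,0]))),2),"zax",np.round(M[:,2],3),"F",np.round(s["ft_force"],1),"gap",round(float(s["finger_gap"]),3),"q7",round(float(s["joint_positions"][6]),2))
E
python3 - <<'E'
from g import *
show(); print(to([.627,-.1246,.30],67.5))
E
```

```text
t 1.6 p [0.2867 0.4376 0.3016] psi 67.4 zax [ 0.     0.001 -1.   ] F [ 0.6  1.  -0. ] gap 0.146 q7 0.14
([-0.3883, 0.5302, 0.0013], [-0.0, -0.05, -0.1])
```

apply_moves:
  targets:
    - {"dp": [-0.029,0.039,0],"angular": [0,0,0],"gripper": 1}
    - {"dp": [-0.058,0.078,0],"angular": [0,0,0],"gripper": 1}
    - {"dp": [-0.087,0.117,0],"angular": [0,0,0],"gripper": 1}
    - {"dp": [-0.116,0.156,0],"angular": [0,0,0],"gripper": 1}
    - {"dp": [-0.145,0.195,0],"angular": [0,0,0],"gripper": 1}

```text
t: 2.1
tool_pos: [0.411, 0.2285, 0.3016]
orientation: [-2.613, -1.743, -0.001]
ft_force: [1.6, 0.9, -0.8]
finger_gap: 0.001
```

apply_moves:
  targets:
    - {"dp": [-0.029,0.039,0],"angular": [0,0,0],"gripper": 1}
    - {"dp": [-0.058,0.078,0],"angular": [0,0,0],"gripper": 1}
    - {"dp": [-0.087,0.117,0],"angular": [0,0,0],"gripper": 1}
    - {"dp": [-0.116,0.156,0],"angular": [0,0,0],"gripper": 1}
    - {"dp": [-0.145,0.195,0],"angular": [0,0,0],"gripper": 1}

```text
t: 2.6
tool_pos: [0.5354, 0.0199, 0.3018]
orientation: [2.613, 1.744, 0.002]
ft_force: [0.5, 0.9, 0.6]
finger_gap: -0.003
```

```bash
python3 - <<'E'
from g import *
show(); print(to([.627,-.1246,.30],67.5))
E
```

```text
t 2.6 p [0.5354 0.0199 0.3018] psi 67.46 zax [ 0.001  0.    -1.   ] F [0.5 0.9 0.6] gap -0.003 q7 1.17
([-0.0984, 0.14, 0.0018], [0.05, -0.05, -0.04])
```

apply_moves:
  targets:
    - {"dp": [-0.027,0.038,0],"angular": [0,0,0],"gripper": 1}
    - {"dp": [-0.054,0.077,0],"angular": [0,0,0],"gripper": 1}
    - {"dp": [-0.08,0.115,0],"angular": [0,0,0],"gripper": 1}
    - {"dp": [-0.0985,0.145,0],"angular": [0,0,0],"gripper": 1}
    - {"dp": [-0.0985,0.145,0.04],"angular": [0,0,0],"gripper": 1}

```text
t: 3.1
tool_pos: [0.6343, -0.1321, 0.2658]
orientation: [2.61, 1.73, 0.007]
ft_force: [0.0, -1.6, -0.6]
finger_gap: -0.003
```

```bash
python3 - <<'E'
from g import *
show(); 
for n,b in(("scene",(150,260,180,330)),("top",(100,215,200,335))):
    im,d=env.grab_frame(n); a=im[b[0]:b[1],b[2]:b[3]]
    save(n+"3.png",cv2.resize(a,None,fx=5,fy=5,interpolation=2))
E
```

```text
t 3.1 p [ 0.6343 -0.1321  0.2658] psi 67.05 zax [ 0.01  -0.006 -1.   ] F [ 0.  -1.6 -0.6] gap -0.003 q7 1.51
```

View pics/scene3.png

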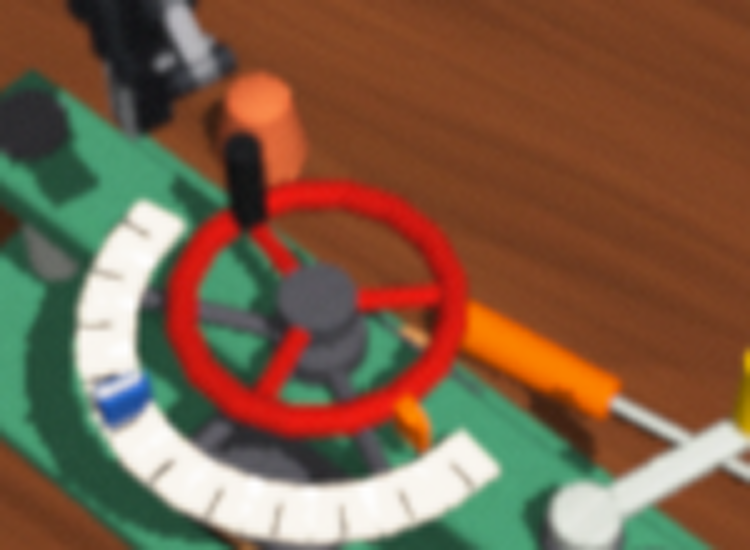

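View pics/top3.png

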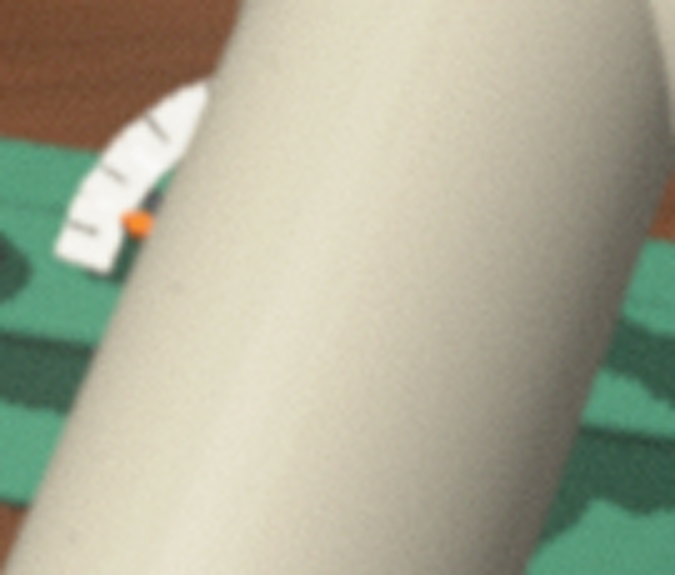

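```bash
python3 - <<'E'
from g import *
show(); S=env.get_calibration("scene"); p=pose()[0]; print(proj(S,p)); print(to([.6266,-.1246,.19],67.5))
E
```

```text
t 3.2 p [ 0.6286 -0.1256  0.2557] psi 67.29 zax [-0.009  0.001 -1.   ] F [ 0.2  0.8 -1.3] gap -0.001 q7 1.51
(np.float64(212.93485213663547), np.float64(175.81076033371681))
([0.0003, -0.0017, 0.0657], [-0.5, 0.16, -0.21])
```

apply_moves:
  targets:
    - {"dp": [0,0,0.03],"angular": [0,0,0],"gripper": 1}
    - {"dp": [0,0,0.06],"angular": [0,0,0],"gripper": 1}
    - {"dp": [0,0,0.068],"angular": [0,0,0],"gripper": 1}
    - {"dp": [0,-0.002,0.068],"angular": [0,0,0],"gripper": 1}
    - {"dp": [0,-0.004,0.068],"angular": [0,0,0],"gripper": 1}

```text
t: 3.7
tool_pos: [0.6277, -0.123, 0.1953]
orientation: [2.612, 1.744, 0.003]
ft_force: [-0.2, 0.0, 0.7]
finger_gap: -0.001
```

```bash
python3 - <<'E'
from g import *
show(); print(to([.6266,-.1246,.19],67.5))
E
```

```text
t 3.7 p [ 0.6277 -0.123   0.1953] psi 67.47 zax [ 0.002 -0.    -1.   ] F [-0.2  0.   0.7] gap -0.001 q7 1.52
([-0.0019, -0.0004, 0.0053], [0.11, -0.04, -0.03])
```

apply_moves:
  targets:
    - {"dp": [0,-0.003,0.003],"angular": [0,0,0],"gripper": 1}
    - {"dp": [0,-0.006,0.006],"angular": [0,0,0],"gripper": 1}
    - {"dp": [0,-0.008,0.006],"angular": [0,0,0],"gripper": 1}
    - {"dp": [0,-0.01,0.006],"angular": [0,0,0],"gripper": 1}
    - {"dp": [0,-0.012,0.006],"angular": [0,0,0],"gripper": 1}

```text
t: 4.2
tool_pos: [0.6159, -0.1188, 0.1875]
orientation: [2.613, 1.744, 0.0]
ft_force: [0.3, 0.4, -0.0]
finger_gap: 0.001
```

```bash
python3 - <<'E'
from g import *
show(); p,M,s=pose(); a=np.radians(67.5);print(M.T@(p-np.array([.618-.055*np.cos(a),-.0615-.055*np.sin(a),.19])))
E
```

```text
t 4.2 p [ 0.6159 -0.1188  0.1875] psi 67.43 zax [ 0.  0. -1.] F [ 0.3  0.4 -0. ] gap 0.001 q7 1.52
[0.00130983 0.01998979 0.00250606]
```

apply_moves:
  targets:
    - {"dp": [-0.0013,-0.0038,0],"angular": [0,0,4],"gripper": 1}
    - {"dp": [-0.0023,-0.0077,0],"angular": [0,0,8],"gripper": 1}
    - {"dp": [-0.003,-0.0117,0],"angular": [0,0,12],"gripper": 1}
    - {"dp": [-0.0034,-0.0157,0],"angular": [0,0,16],"gripper": 1}
    - {"dp": [-0.0036,-0.0197,0],"angular": [0,0,20],"gripper": 1}

```text
t: 4.7
tool_pos: [0.5973, -0.1155, 0.1877]
orientation: [2.876, 1.257, 0.003]
ft_force: [5.7, -3.7, -2.9]
finger_gap: -0.003
```

```bash
cat >> g.py <<'E'
def look(tag,b=(150,270,180,340),f=4.5,n="scene"):
    im,d=env.grab_frame(n); np.save("last.npy",im); save(tag+".png",cv2.resize(im[b[0]:b[1],b[2]:b[3]],None,fx=f,fy=f,interpolation=2))
C=np.array([.618,-.0615])
def rel():
    p,M,s=pose(); v=M.T@(p-np.array([*C,.19])); print("tool rel C in tool axes",np.round(v,4),"F tool",np.round(M.T@s["ft_force"],1))
E
python3 - <<'E'
from g import *
show();rel();look("a1")
E
```

```text
t 4.7 p [ 0.5973 -0.1155  0.1877] psi 47.22 zax [ 0.003 -0.002 -1.   ] F [ 5.7 -3.7 -2.9] gap -0.003 q7 1.18
tool rel C in tool axes [-0.0537  0.0215  0.0023] F tool [1.2 6.6 2.9]
```

View pics/a1.png

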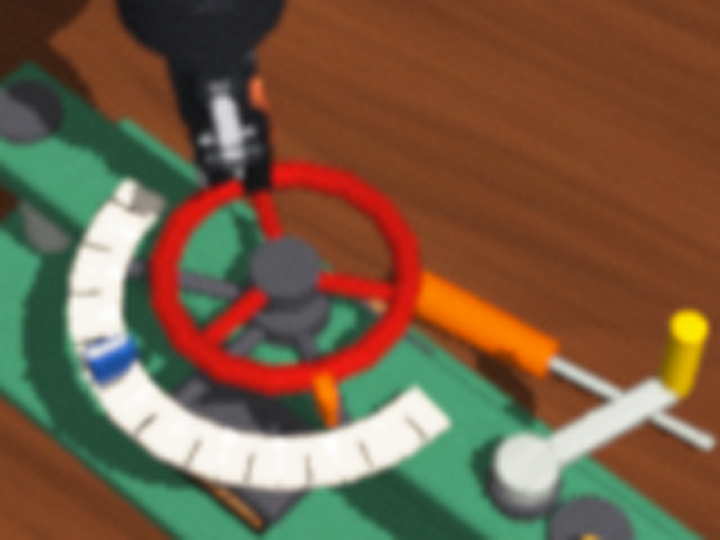

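apply_moves:
  targets:
    - {"dp": [-0.0013,-0.0038,0],"angular": [0,0,4],"gripper": 1}
    - {"dp": [-0.0023,-0.0077,0],"angular": [0,0,8],"gripper": 1}
    - {"dp": [-0.003,-0.0117,0],"angular": [0,0,12],"gripper": 1}
    - {"dp": [-0.0034,-0.0157,0],"angular": [0,0,16],"gripper": 1}
    - {"dp": [-0.0036,-0.0197,0],"angular": [0,0,20],"gripper": 1}

```text
t: 5.25
tool_pos: [0.5801, -0.1055, 0.1877]
orientation: [3.05, 0.739, 0.002]
ft_force: [4.7, -4.6, -2.4]
finger_gap: 0.001
```

```bash
python3 - <<'E'
from g import *
show();rel()
E
```

```text
t 5.25 p [ 0.5801 -0.1055  0.1877] psi 27.25 zax [ 0.002 -0.002 -1.   ] F [ 4.7 -4.6 -2.4] gap 0.001 q7 0.83
tool rel C in tool axes [-0.0539  0.0218  0.0023] F tool [2.  6.2 2.4]
```

apply_moves:
  targets:
    - {"dp": [-0.0013,-0.0038,0],"angular": [0,0,4],"gripper": 1}
    - {"dp": [-0.0023,-0.0077,0],"angular": [0,0,8],"gripper": 1}
    - {"dp": [-0.003,-0.0117,0],"angular": [0,0,12],"gripper": 1}
    - {"dp": [-0.0034,-0.0157,0],"angular": [0,0,16],"gripper": 1}
    - {"dp": [-0.0036,-0.0197,0],"angular": [0,0,20],"gripper": 1}

```text
t: 5.75
tool_pos: [0.5676, -0.0903, 0.1876]
orientation: [3.132, 0.197, 0.002]
ft_force: [4.5, -6.2, -3.1]
finger_gap: 0.002
```

apply_moves:
  targets:
    - {"dp": [-0.0013,-0.0038,0],"angular": [0,0,4],"gripper": 1}
    - {"dp": [-0.0023,-0.0077,0],"angular": [0,0,8],"gripper": 1}
    - {"dp": [-0.003,-0.0117,0],"angular": [0,0,12],"gripper": 1}
    - {"dp": [-0.0034,-0.0157,0],"angular": [0,0,16],"gripper": 1}
    - {"dp": [-0.0036,-0.0197,0],"angular": [0,0,20],"gripper": 1}

```text
t: 6.25
tool_pos: [0.5612, -0.0719, 0.1876]
orientation: [3.119, -0.351, 0.002]
ft_force: [2.4, -8.5, -3.0]
finger_gap: 0.0
```

```bash
python3 - <<'E'
from g import *
show();rel();look("a2")
E
```

```text
t 6.25 p [ 0.5612 -0.0719  0.1876] psi -12.84 zax [ 0.001 -0.004 -1.   ] F [ 2.4 -8.5 -3. ] gap 0.0 q7 0.11
tool rel C in tool axes [-0.0531  0.0228  0.0024] F tool [4.2 7.7 3. ]
```

View pics/a2.png

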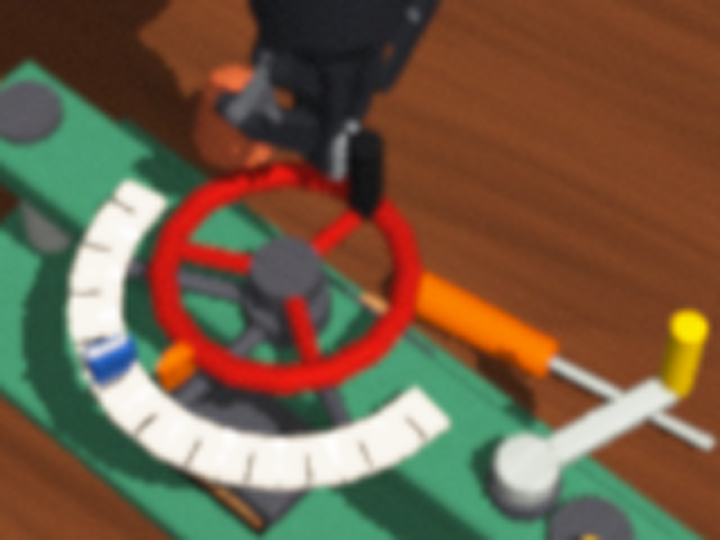

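apply_moves:
  targets:
    - {"dp": [-0.0013,-0.0038,0],"angular": [0,0,4],"gripper": 1}
    - {"dp": [-0.0023,-0.0077,0],"angular": [0,0,8],"gripper": 1}
    - {"dp": [-0.003,-0.0117,0],"angular": [0,0,12],"gripper": 1}
    - {"dp": [-0.0034,-0.0157,0],"angular": [0,0,16],"gripper": 1}
    - {"dp": [-0.0036,-0.0197,0],"angular": [0,0,20],"gripper": 1}

```text
t: 6.8
tool_pos: [0.5614, -0.0525, 0.1875]
orientation: [3.009, -0.888, 0.002]
ft_force: [-0.6, -9.7, -2.0]
finger_gap: 0.002
```

apply_moves:
  targets:
    - {"dp": [-0.0007,-0.0019,0],"angular": [0,0,2],"gripper": 1}
    - {"dp": [-0.0013,-0.0038,0],"angular": [0,0,4],"gripper": 1}
    - {"dp": [-0.0018,-0.0058,0],"angular": [0,0,6],"gripper": 1}
    - {"dp": [-0.0023,-0.0077,0],"angular": [0,0,8],"gripper": 1}
    - {"dp": [-0.0023,-0.0077,0],"angular": [0,0,8],"gripper": 1}

```text
t: 7.3
tool_pos: [0.5635, -0.0448, 0.1874]
orientation: [2.941, -1.093, 0.001]
ft_force: [-0.7, -9.7, -2.2]
finger_gap: 0.0
```

```bash
python3 - <<'E'
from g import *
show();rel();look("a3")
E
```

```text
t 7.3 p [ 0.5635 -0.0448  0.1874] psi -40.79 zax [-0.001 -0.004 -1.   ] F [-0.7 -9.7 -2.2] gap 0.0 q7 -0.38
tool rel C in tool axes [-0.0522  0.0229  0.0026] F tool [5.8 7.8 2.3]
```

View pics/a3.png

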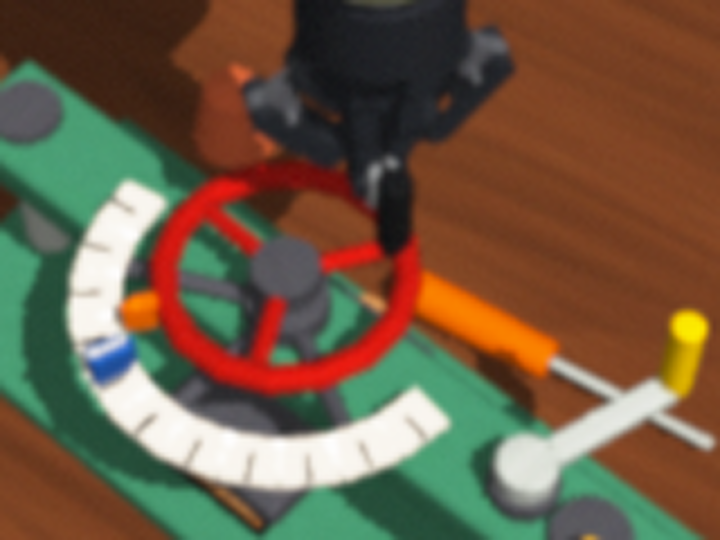

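apply_moves:
  targets:
    - {"dp": [0.0033,0.0073,0],"angular": [0,0,-8],"gripper": 1}
    - {"dp": [0.0076,0.0141,0],"angular": [0,0,-16],"gripper": 1}
    - {"dp": [0.0128,0.0203,0],"angular": [0,0,-24],"gripper": 1}
    - {"dp": [0.0188,0.0256,0],"angular": [0,0,-32],"gripper": 1}
    - {"dp": [0.0255,0.03,0],"angular": [0,0,-40],"gripper": 1}

```text
t: 7.85
tool_pos: [0.5638, -0.0809, 0.1874]
orientation: [-3.141, 0.005, 0.0]
ft_force: [0.4, 0.3, -0.3]
finger_gap: -0.001
```

```bash
python3 - <<'E'
from g import *
show();rel();look("a4",b=(160,250,180,300),f=6)
E
```

```text
t 7.85 p [ 0.5638 -0.0809  0.1874] psi -0.18 zax [-0.  0. -1.] F [ 0.4  0.3 -0.3] gap -0.001 q7 0.34
tool rel C in tool axes [-0.0541  0.0196  0.0026] F tool [ 0.4 -0.3  0.3]
```

View pics/a4.png

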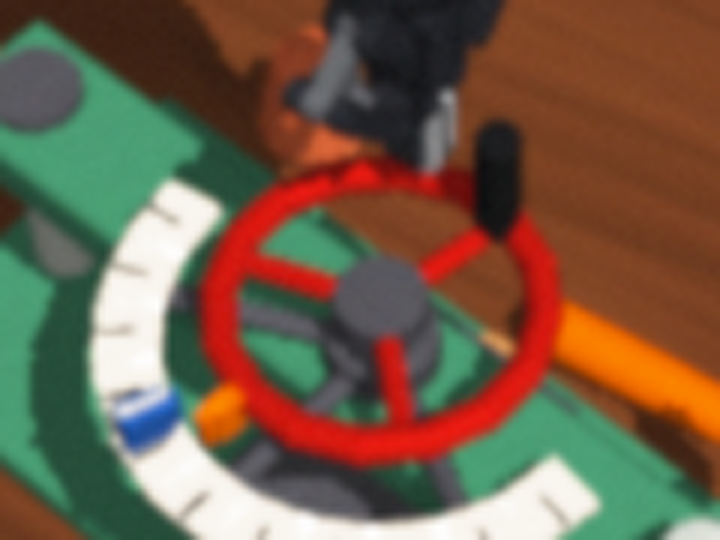

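```bash
cat > ov.py <<'E'
from g import *
S=env.get_calibration("scene")
def orange(im,c,zz=.166):
    H,Sa,V=[cv2.cvtColor(im,cv2.COLOR_RGB2HSV)[:,:,i].astype(int) for i in range(3)]
    m=((H>=7)&(H<=20)&(Sa>190)&(V>140)); B=np.zeros_like(m); B[195:270,180:272]=1; m&=B
    # keep pixels between r .062 and .09
    v,u=np.nonzero(m); 
    P=np.array([atz(S,a,b,zz)[:2] for a,b in zip(u,v)])-c
    r=np.hypot(*P.T); k=(r>.066)&(r<.092); P=P[k]
    return np.degrees(np.arctan2(P[:,1].mean(),P[:,0].mean())),k.sum(),np.hypot(*P.mean(0))
def draw(im,c,angm,angp,b,f,name,angs=()):
    A=cv2.resize(im[b[0]:b[1],b[2]:b[3]],None,fx=f,fy=f,interpolation=cv2.INTER_CUBIC)
    px=lambda x,y,z:tuple(int(round(q)) for q in ((proj(S,[x,y,z])[0]+.5-b[2])*f,(proj(S,[x,y,z])[1]+.5-b[0])*f))
    for r,z,col in((.082,.15,(255,0,255)),(.106,.15,(255,0,255)),(.067,.166,(0,255,255)),(.053,.166,(0,255,255))):
        for t in np.radians(np.arange(0,360,1.)): cv2.circle(A,px(c[0]+r*np.cos(t),c[1]+r*np.sin(t),z),1,col,-1)
    def ln(a,r0,r1,z,col):
        a=np.radians(a); cv2.line(A,px(c[0]+r0*np.cos(a),c[1]+r0*np.sin(a),z),px(c[0]+r1*np.cos(a),c[1]+r1*np.sin(a),z),col,1)
    ln(angm,.07,.108,.172,(0,255,0)); ln(angp,.05,.0815,.166,(0,0,0)); save(name,A)
E
python3 - <<'E'
from ov import *
im=np.load("last.npy"); c=np.array([.6195,-.0595])
print(orange(im,c),orange(np.load("scenei.npy"),c))
draw(im,c,-27,orange(im,c)[0],(165,245,185,295),7,"o1.png")
E
```

```text
(np.float64(-18.126272265204033), np.int64(49), np.float64(0.06706627554327418)) (np.float64(72.33550306528136), np.int64(29), np.float64(0.0693178254298365))
```

View pics/o1.png

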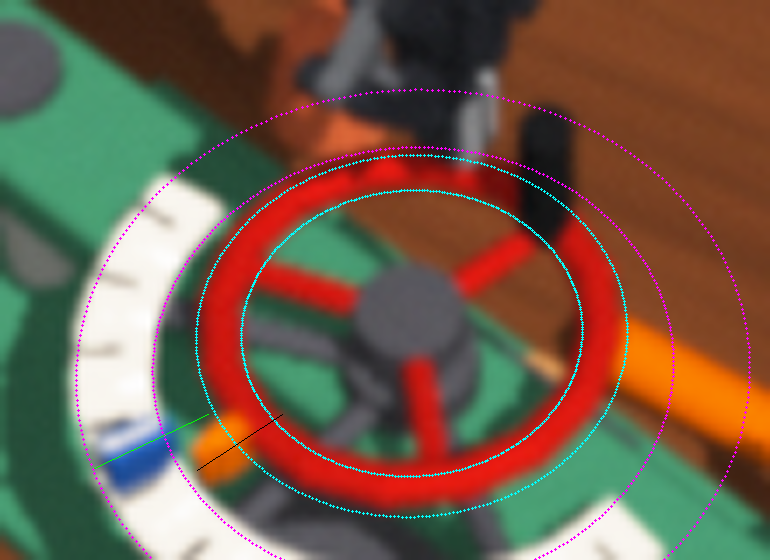

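```bash
python3 - <<'E'
from ov import *
from scipy.optimize import fsolve
im=np.load("last.npy"); c0=np.array([.6195,-.0595])
q=np.array(proj(S,[*c0,.166]))+[-.6,-1.0]
c=atz(S,*q,.166)[:2]; print(c, proj(S,[*c,.166]),q)
for a in(-27,-30): draw(im,c,a,orange(im,c)[0],(205,245,190,235),16,"o2_%d.png"%-a)
print(orange(im,c))
E
cd pics; python3 -c "
import cv2,numpy as np
cv2.imwrite('o2.png',np.hstack([cv2.resize(cv2.imread('o2_%d.png'%a),None,fx=.55,fy=.55) for a in(27,30)]))"
```

```text
[ 0.61807163 -0.06206671] (np.float64(242.70473346289504), np.float64(210.41527548300215)) [242.70473346 210.41527548]
(np.float64(-15.767910096495813), np.int64(52), np.float64(0.06759123573226372))
```

View pics/o2.png

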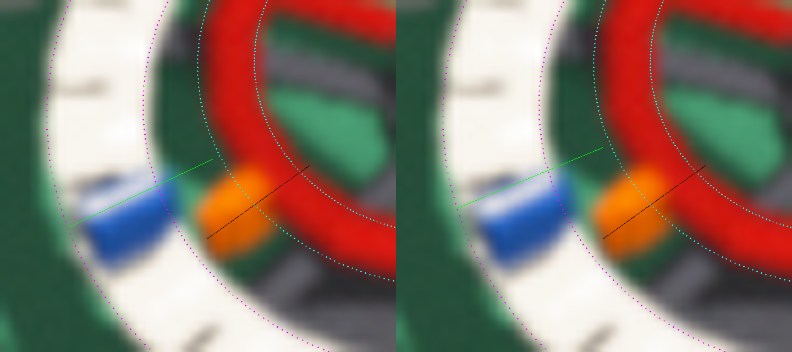

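```bash
python3 - <<'E'
from ov import *
im=np.load("last.npy"); c=np.array([.618,-.062])
P=atz(S,180+498/6-.5,160+133/6-.5,.221)[:2]-c; print(P,np.hypot(*P),np.degrees(np.arctan2(P[1],P[0])))
b=(170,205,250,275); A=cv2.resize(im[b[0]:b[1],b[2]:b[3]],None,fx=14,fy=14,interpolation=2); save("o3.png",A)
E
```

```text
[-0.05453342  0.01555517] 0.05670853214244188 164.07967838482867
```

View pics/o3.png

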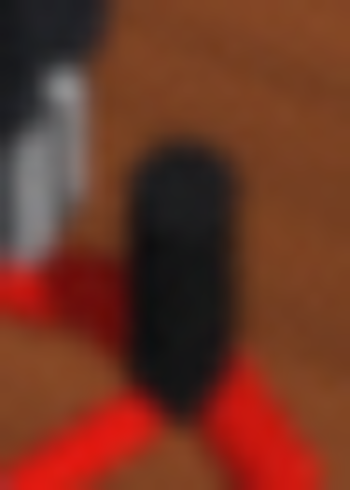

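apply_moves:
  targets:
    - {"dp": [-0.0013,-0.0038,0],"angular": [0,0,4],"gripper": 1}
    - {"dp": [-0.0023,-0.0077,0],"angular": [0,0,8],"gripper": 1}
    - {"dp": [-0.003,-0.0117,0],"angular": [0,0,12],"gripper": 1}
    - {"dp": [-0.0034,-0.0157,0],"angular": [0,0,16],"gripper": 1}
    - {"dp": [-0.0036,-0.0197,0],"angular": [0,0,20],"gripper": 1}

```text
t: 8.4
tool_pos: [0.5605, -0.0612, 0.1874]
orientation: [3.089, -0.569, 0.0]
ft_force: [1.7, -3.2, 0.2]
finger_gap: 0.005
```

apply_moves:
  targets:
    - {"dp": [-0.0013,-0.0038,0],"angular": [0,0,4],"gripper": 1}
    - {"dp": [-0.0023,-0.0077,0],"angular": [0,0,8],"gripper": 1}
    - {"dp": [-0.003,-0.0117,0],"angular": [0,0,12],"gripper": 1}
    - {"dp": [-0.0034,-0.0157,0],"angular": [0,0,16],"gripper": 1}
    - {"dp": [-0.0036,-0.0197,0],"angular": [0,0,20],"gripper": 1}

```text
t: 8.9
tool_pos: [0.5632, -0.0442, 0.1873]
orientation: [2.939, -1.1, 0.0]
ft_force: [-2.8, -9.7, 0.3]
finger_gap: 0.004
```

apply_moves:
  targets:
    - {"dp": [-0.0008,-0.0024,0],"angular": [0,0,2.5],"gripper": 1}
    - {"dp": [-0.0015,-0.0048,0],"angular": [0,0,5],"gripper": 1}
    - {"dp": [-0.0022,-0.0072,0],"angular": [0,0,7.5],"gripper": 1}
    - {"dp": [-0.0027,-0.0097,0],"angular": [0,0,10],"gripper": 1}
    - {"dp": [-0.0027,-0.0097,0],"angular": [0,0,10],"gripper": 1}

```text
t: 9.4
tool_pos: [0.5673, -0.0352, 0.1872]
orientation: [2.832, -1.35, 0.0]
ft_force: [-4.0, -9.1, 0.4]
finger_gap: -0.002
```

```bash
python3 - <<'E'
from ov import *
show();rel();look("a5")
c=np.array([.618,-.062]);print(orange(np.load("last.npy"),c))
E
```

```text
t 9.4 p [ 0.5673 -0.0352  0.1872] psi -50.99 zax [-0.002 -0.004 -1.   ] F [-4.  -9.1  0.4] gap -0.002 q7 -0.55
tool rel C in tool axes [-0.0524  0.0228  0.0028] F tool [ 4.5  8.8 -0.3]
(np.float64(-49.54606871766594), np.int64(41), np.float64(0.07210030216583202))
```

apply_moves:
  targets:
    - {"dp": [0.0033,0.0073,0],"angular": [0,0,-8],"gripper": 1}
    - {"dp": [0.0076,0.0141,0],"angular": [0,0,-16],"gripper": 1}
    - {"dp": [0.0128,0.0203,0],"angular": [0,0,-24],"gripper": 1}
    - {"dp": [0.0188,0.0256,0],"angular": [0,0,-32],"gripper": 1}
    - {"dp": [0.0255,0.03,0],"angular": [0,0,-40],"gripper": 1}

```text
t: 9.95
tool_pos: [0.5612, -0.0708, 0.1874]
orientation: [-3.128, 0.284, 0.0]
ft_force: [-0.2, -0.2, -0.1]
finger_gap: -0.004
```

```bash
python3 - <<'E'
from ov import *
show();rel();look("a6",b=(165,245,185,295),f=7)
im=np.load("last.npy");c=np.array([.618,-.062]);print(orange(im,c))
T=env.get_calibration("top")
im,d=env.grab_frame("top");np.save("lastt.npy",im);save("a6t.png",cv2.resize(im[100:210,200:320],None,fx=5,fy=5,interpolation=2))
E
```

```text
t 9.95 p [ 0.5612 -0.0708  0.1874] psi -10.36 zax [-0.  0. -1.] F [-0.2 -0.2 -0.1] gap -0.004 q7 0.15
tool rel C in tool axes [-0.0542  0.0194  0.0026] F tool [-0.2  0.3  0.1]
(np.float64(-25.865867166694017), np.int64(48), np.float64(0.06924162352236428))
```

View pics/a6.png

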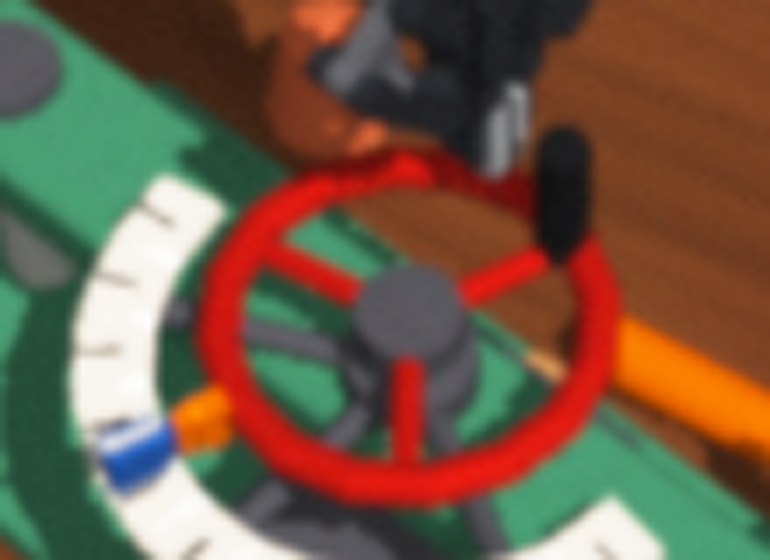

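View pics/a6t.png

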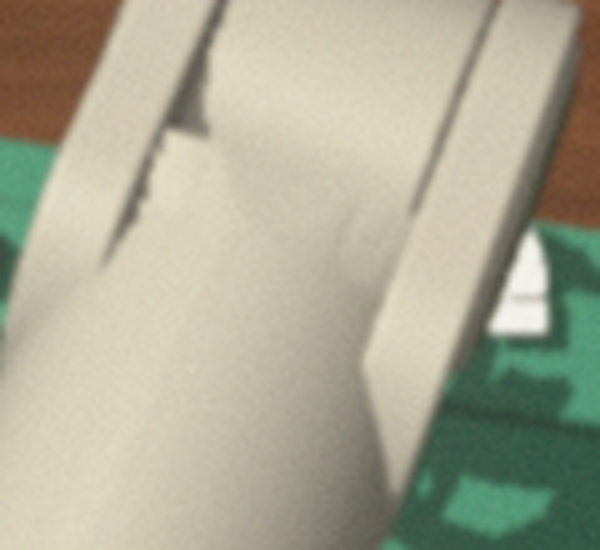

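```bash
python3 - <<'E'
from g import *
print(to([.5612,-.0708,.31],-10.36)); print(to([.46,.23,.31],-26))
E
```

```text
([-0.0002, -0.0012, -0.1224], [-0.01, -0.02, -0.29])
([-0.1552, -0.2781, -0.1224], [-0.01, -0.02, 15.35])
```

apply_moves:
  targets:
    - {"dp": [0,0.002,-0.05],"angular": [0,0,0],"gripper": 1}
    - {"dp": [0,0.002,-0.1],"angular": [0,0,0],"gripper": 1}
    - {"dp": [-0.02,-0.03,-0.122],"angular": [0,0,0],"gripper": 1}
    - {"dp": [-0.042,-0.07,-0.122],"angular": [0,0,7],"gripper": 1}
    - {"dp": [-0.064,-0.11,-0.122],"angular": [0,0,15],"gripper": 1}

```text
t: 10.55
tool_pos: [0.5207, 0.0444, 0.3102]
orientation: [-3.065, 0.681, -0.002]
ft_force: [1.0, 0.1, -0.3]
finger_gap: 0.003
```

```bash
python3 - <<'E'
from g import *
show(); print(to([.46,.25,.31],-26))
E
```

```text
t 10.55 p [0.5207 0.0444 0.3102] psi -25.04 zax [ 0.001  0.001 -1.   ] F [ 1.   0.1 -0.3] gap 0.003 q7 -0.44
([-0.142, -0.1606, 0.0003], [-0.1, -0.04, 0.96])
```

apply_moves:
  targets:
    - {"dp": [-0.03,-0.035,0],"angular": [0,0,0],"gripper": 1}
    - {"dp": [-0.06,-0.07,0],"angular": [0,0,0],"gripper": 1}
    - {"dp": [-0.09,-0.105,0],"angular": [0,0,0],"gripper": 1}
    - {"dp": [-0.12,-0.14,0],"angular": [0,0,1],"gripper": 1}
    - {"dp": [-0.14,-0.16,0],"angular": [0,0,1],"gripper": 1}

```text
t: 11.05
tool_pos: [0.4572, 0.251, 0.309]
orientation: [-3.064, 0.693, 0.002]
ft_force: [0.1, -0.0, -0.0]
finger_gap: 0.0
```

```bash
python3 - <<'E'
from g import *
show()
im,d=env.grab_frame("top");np.save("lastt.npy",im);save("a7t.png",cv2.resize(im[105:195,150:310],None,fx=5,fy=5,interpolation=2))
im,d=env.grab_frame("scene");np.save("last.npy",im)
E
```

```text
t 11.05 p [0.4572 0.251  0.309 ] psi -25.47 zax [-0.001  0.001 -1.   ] F [ 0.1 -0.  -0. ] gap 0.0 q7 -0.9
```

View pics/a7t.png

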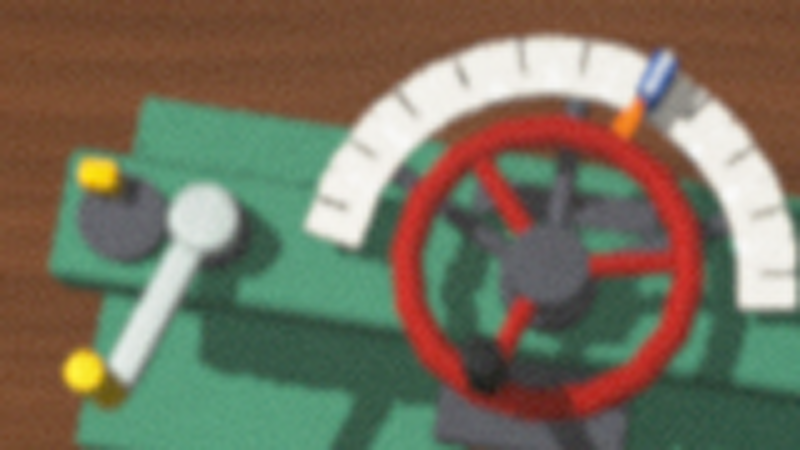

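```bash
python3 - <<'E'
from g import *
T=env.get_calibration("top")
ims=[env.grab_frame("top")[0].astype(float) for _ in range(6)]
im=np.mean(ims,0); np.save("tavg.npy",im)
im8=im.astype(np.uint8); b=(108,140,262,302); f=18
A=cv2.resize(im8[b[0]:b[1],b[2]:b[3]],None,fx=f,fy=f,interpolation=2)
c=np.array([.6164,-.0634])
px=lambda x,y,z:tuple(int(round(q)) for q in ((proj(T,[x,y,z])[0]+.5-b[2])*f,(proj(T,[x,y,z])[1]+.5-b[0])*f))
for r,z,col in((.082,.15,(255,0,255)),(.106,.15,(255,0,255)),(.067,.166,(0,255,255))):
    for t in np.radians(np.arange(-60,60,1.)): cv2.circle(A,px(c[0]+r*np.cos(t),c[1]+r*np.sin(t),z),1,col,-1)
for a,col in((-24,(0,0,0)),(-26,(0,200,0)),(-28,(0,0,0)),(-30,(0,200,0))):
    t=np.radians(a);cv2.line(A,px(c[0]+.06*np.cos(t),c[1]+.06*np.sin(t),.17),px(c[0]+.11*np.cos(t),c[1]+.11*np.sin(t),.17),col,1)
save("z1.png",A)
save("z1r.png",cv2.resize(im8[b[0]:b[1],b[2]:b[3]],None,fx=f,fy=f,interpolation=2))
# full wheel check
b=(110,195,215,300);f=7
A=cv2.resize(im8[b[0]:b[1],b[2]:b[3]],None,fx=f,fy=f,interpolation=2)
for r,z,col in((.082,.15,(255,0,255)),(.106,.15,(255,0,255)),(.067,.166,(0,255,255)),(.053,.166,(0,255,255))):
    for t in np.radians(np.arange(0,360,1.)): cv2.circle(A,px(c[0]+r*np.cos(t),c[1]+r*np.sin(t),z),1,col,-1)
save("z2.png",A)
E
```

```text
(no output)
```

View pics/z1.png

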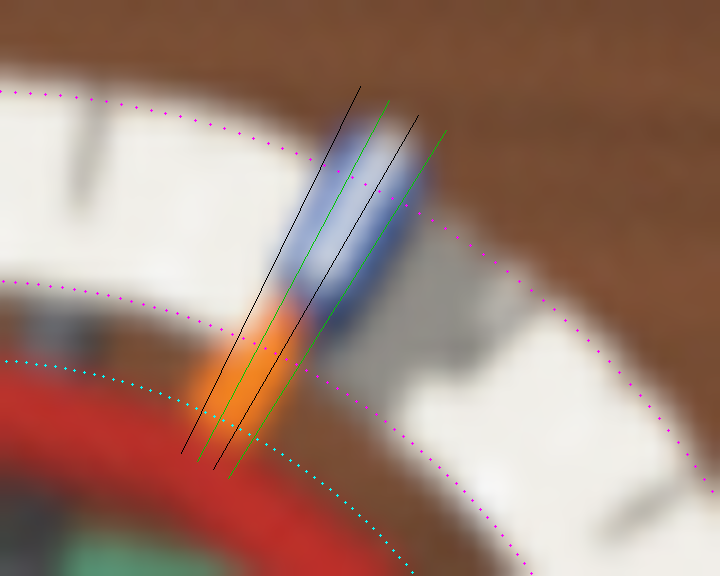

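View pics/z2.png

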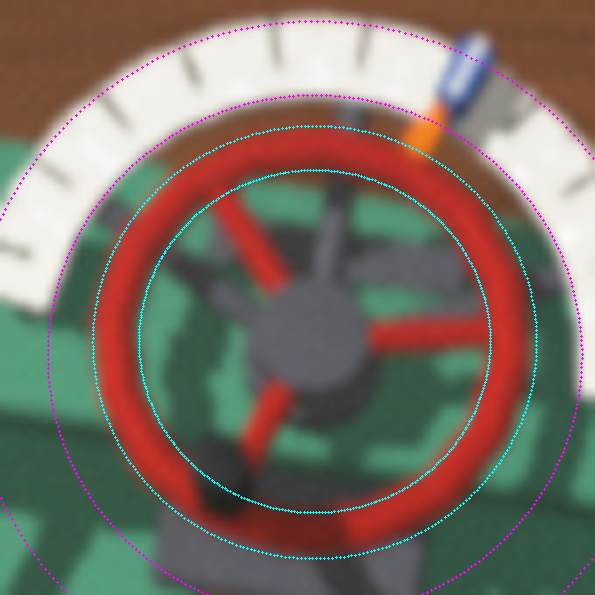

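```bash
python3 - <<'E'
from g import *
T=env.get_calibration("top"); im=np.load("tavg.npy").astype(np.float32)
q=np.array(proj(T,[.6164,-.0634,.166]))+[-.35,-.75]; c=atz(T,*q,.166)[:2]; print(c)
angs=np.arange(-44,-12,.5)
def prof(r,z):
    u=np.array([proj(T,[c[0]+r*np.cos(t),c[1]+r*np.sin(t),z]) for t in np.radians(angs)],np.float32)
    return cv2.remap(im,u[:,0].reshape(1,-1),u[:,1].reshape(1,-1),cv2.INTER_LINEAR)[0]
for r,z in((.070,.168),(.073,.168),(.076,.168),(.079,.168)):
    p=prof(r,z); w=np.clip(p[:,0]-p[:,2]-60,0,None); w[p[:,0]<120]=0; h=w>w.max()/2; print("ptr",r,(w*angs).sum()/w.sum(),angs[h][[0,-1]],angs[h].mean())
for r in(.084,.088,.092,.096,.100,.104):
    p=prof(r,.172); w=np.clip(p[:,2]-p[:,0]-12,0,None); h=w>w.max()/2; print("mark",r,(w*angs).sum()/w.sum(),angs[h][[0,-1]])
    k=h.nonzero()[0]; s=slice(k[0],k[-1]+1); br=p[s,0]; print("   bright peak",angs[s][br.argmax()])
E
```

```text
[ 0.61800712 -0.06261884]
ptr 0.07 -27.921300080550786 [-31.  -23.5] -27.25
ptr 0.073 -27.824291928323486 [-30.5 -25. ] -27.75
ptr 0.076 -28.032593212535776 [-30. -26.] -28.0
ptr 0.079 -27.77310473391034 [-29.  -26.5] -27.75
mark 0.084 -29.729124773645992 [-32.5 -27. ]
   bright peak -27.0
mark 0.088 -29.299552121058195 [-32.5 -25.5]
   bright peak -29.0
mark 0.092 -29.108516085635316 [-32.  -25.5]
   bright peak -28.5
mark 0.096 -28.893149507416073 [-32. -26.]
   bright peak -28.0
mark 0.1 -28.469774928588812 [-31. -26.]
   bright peak -28.0<stdin>:11: RuntimeWarning: invalid value encountered in scalar divide
Traceback (most recent call last):
IndexError: index 0 is out of bounds for axis 0 with size 0
```

```bash
python3 - <<'E'
from g import *
show(); print(to([.5461,.0924,.25],-26))
E
```

```text
t 11.45 p [0.4602 0.2448 0.3095] psi -25.62 zax [ 0.  0. -1.] F [-0.1 -0.4 -0.2] gap -0.002 q7 -0.89
([0.1434, 0.1003, 0.0595], [-0.01, 0.0, 0.38])
```

apply_moves:
  targets:
    - {"dp": [0.036,0.025,0],"angular": [0,0,0],"gripper": 1}
    - {"dp": [0.072,0.05,0],"angular": [0,0,0.4],"gripper": 1}
    - {"dp": [0.108,0.075,0.01],"angular": [0,0,0.4],"gripper": 1}
    - {"dp": [0.1434,0.1,0.03],"angular": [0,0,0.4],"gripper": 1}
    - {"dp": [0.1434,0.1,0.06],"angular": [0,0,0.4],"gripper": 1}

```text
t: 11.95
tool_pos: [0.5492, 0.0853, 0.2507]
orientation: [3.057, -0.722, 0.008]
ft_force: [0.1, -0.8, -0.5]
finger_gap: 0.002
```

```bash
python3 - <<'E'
from g import *
show();look("b1",b=(160,290,210,370),f=4.8); print(proj(env.get_calibration("scene"),pose()[0])); print(to([.5461,.0924,.168],-26))
E
```

```text
t 11.95 p [0.5492 0.0853 0.2507] psi -26.57 zax [ 0.005 -0.002 -1.   ] F [ 0.1 -0.8 -0.5] gap 0.002 q7 -0.47
(np.float64(323.83973768164407), np.float64(198.15482986700027))
([-0.0011, -0.0038, 0.0766], [0.23, 0.12, -0.38])
```

View pics/b1.png

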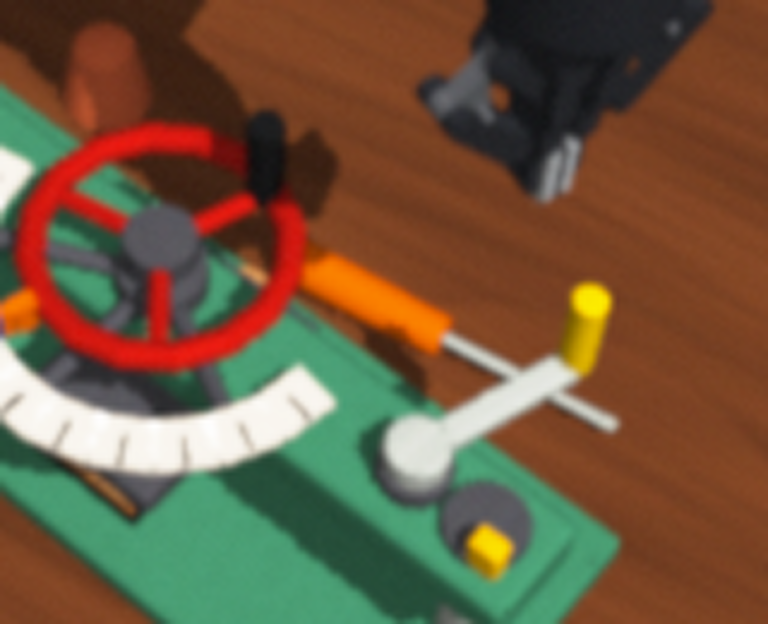

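apply_moves:
  targets:
    - {"dp": [0,0,0.03],"angular": [0,0,0],"gripper": 1}
    - {"dp": [0,0,0.06],"angular": [0,0,0],"gripper": 1}
    - {"dp": [0,0,0.08],"angular": [0,0,0],"gripper": 1}
    - {"dp": [0,-0.004,0.08],"angular": [0,0,0],"gripper": 1}
    - {"dp": [0,-0.008,0.08],"angular": [0,0,0],"gripper": 1}

```text
t: 12.5
tool_pos: [0.5501, 0.1021, 0.1704]
orientation: [-3.062, 0.702, -0.0]
ft_force: [-0.4, 0.1, 0.0]
finger_gap: -0.003
```

```bash
sed -i 's/^C=.*/C=np.array([.618,-.0615]); PV=np.array([.6378,.0867])/' g.py; cat >> g.py <<'E'
def relp():
    p,M,s=pose(); v=M.T@(p-np.array([*PV,.168])); print("tool rel pivot",np.round(v,4),"F tool",np.round(M.T@s["ft_force"],1),"T",np.round(M.T@s["ft_torque"],2))
E
python3 - <<'E'
from g import *
show();relp();look("b2",b=(160,290,210,370),f=4.8)
E
```

```text
t 12.5 p [0.5501 0.1021 0.1704] psi -25.81 zax [ 0.  0. -1.] F [-0.4  0.1  0. ] gap -0.003 q7 -0.43
tool rel pivot [-0.0857  0.0243 -0.0024] F tool [-0.4  0.1 -0. ] T [-0.01 -0.   -0.03]
```

View pics/b2.png

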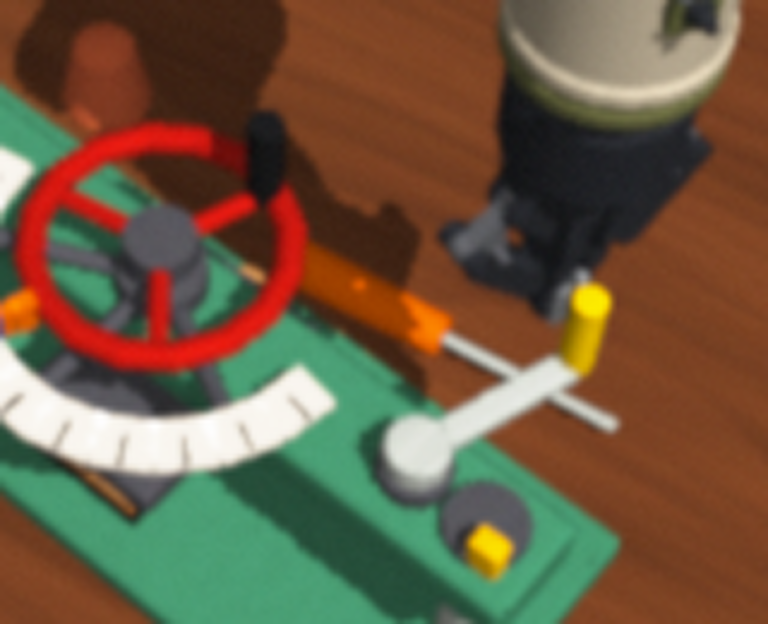

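apply_moves:
  targets:
    - {"dp": [0,-0.005,0.003],"angular": [0,0,0],"gripper": 1}
    - {"dp": [-0.0009,-0.0095,0.003],"angular": [0,0,3],"gripper": 1}
    - {"dp": [-0.0015,-0.014,0.003],"angular": [0,0,6],"gripper": 1}
    - {"dp": [-0.002,-0.0186,0.003],"angular": [0,0,9],"gripper": 1}
    - {"dp": [-0.0022,-0.0232,0.003],"angular": [0,0,12],"gripper": 1}

```text
t: 13.05
tool_pos: [0.5586, 0.1226, 0.1675]
orientation: [2.97, -1.022, 0.003]
ft_force: [0.1, -5.7, 1.6]
finger_gap: 0.001
```

```bash
python3 - <<'E'
from g import *
show();relp();look("b3",b=(160,290,210,370),f=4.8)
E
```

```text
t 13.05 p [0.5586 0.1226 0.1675] psi -37.99 zax [ 0.002 -0.001 -1.   ] F [ 0.1 -5.7  1.6] gap 0.001 q7 -0.65
tool rel pivot [-0.0845  0.0204  0.0004] F tool [ 3.6  4.4 -1.6] T [-0.72  0.55  0.08]
```

View pics/b3.png

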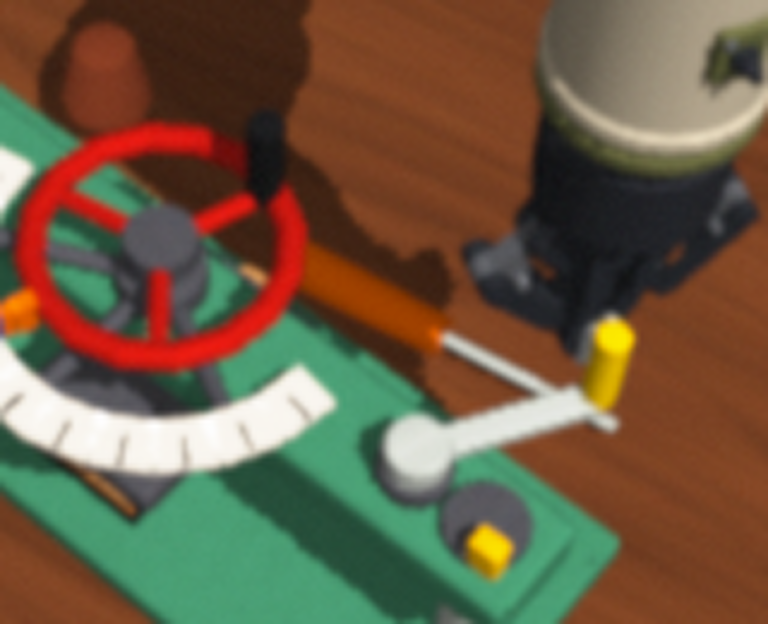

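apply_moves:
  targets:
    - {"dp": [-0.0012,-0.006,0],"angular": [0,0,4],"gripper": 1}
    - {"dp": [-0.0019,-0.0121,0],"angular": [0,0,8],"gripper": 1}
    - {"dp": [-0.0022,-0.0182,0],"angular": [0,0,12],"gripper": 1}
    - {"dp": [-0.0021,-0.0244,0],"angular": [0,0,16],"gripper": 1}
    - {"dp": [-0.0015,-0.0304,0],"angular": [0,0,20],"gripper": 1}

```text
t: 13.6
tool_pos: [0.5757, 0.1475, 0.1671]
orientation: [2.748, -1.522, 0.001]
ft_force: [-2.8, -6.1, 1.2]
finger_gap: 0.001
```

apply_moves:
  targets:
    - {"dp": [-0.0012,-0.006,0],"angular": [0,0,4],"gripper": 1}
    - {"dp": [-0.0019,-0.0121,0],"angular": [0,0,8],"gripper": 1}
    - {"dp": [-0.0022,-0.0182,0],"angular": [0,0,12],"gripper": 1}
    - {"dp": [-0.0021,-0.0244,0],"angular": [0,0,16],"gripper": 1}
    - {"dp": [-0.0015,-0.0304,0],"angular": [0,0,20],"gripper": 1}

```text
t: 14.1
tool_pos: [0.6001, 0.1651, 0.1669]
orientation: [2.442, -1.975, -0.0]
ft_force: [-4.1, -3.7, 1.9]
finger_gap: 0.002
```

```bash
python3 - <<'E'
from g import *
show();relp();look("b4",b=(160,290,210,370),f=4.8)
E
```

```text
t 14.1 p [0.6001 0.1651 0.1669] psi -77.94 zax [-0.001 -0.001 -1.   ] F [-4.1 -3.7  1.9] gap 0.002 q7 -1.3
tool rel pivot [-0.0846  0.0205  0.0011] F tool [ 2.8  4.8 -1.9] T [-0.99  0.6   0.1 ]
```

View pics/b4.png

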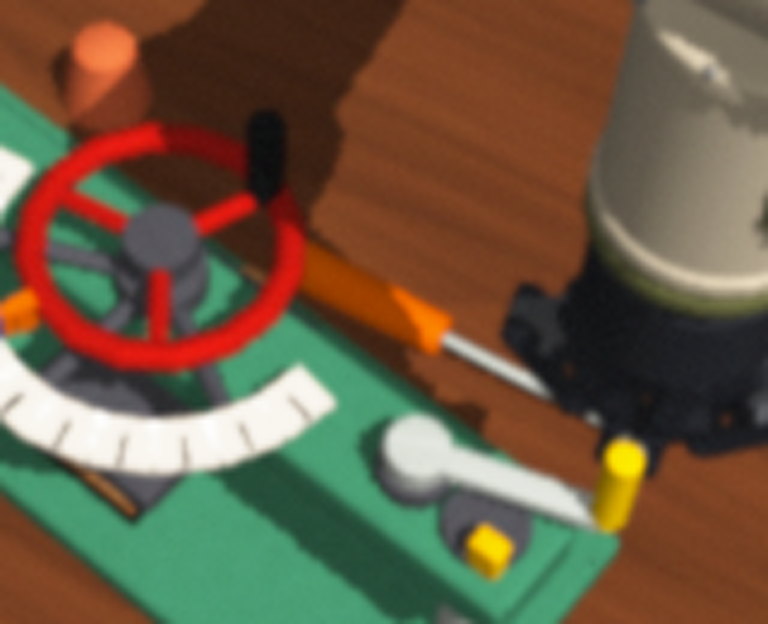

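apply_moves:
  targets:
    - {"dp": [-0.0009,-0.0045,0],"angular": [0,0,3],"gripper": 1}
    - {"dp": [-0.0015,-0.009,0],"angular": [0,0,6],"gripper": 1}
    - {"dp": [-0.002,-0.0136,0],"angular": [0,0,9],"gripper": 1}
    - {"dp": [-0.0022,-0.0182,0],"angular": [0,0,12],"gripper": 1}
    - {"dp": [-0.0022,-0.0182,0],"angular": [0,0,12],"gripper": 1}

```text
t: 14.65
tool_pos: [0.6177, 0.1723, 0.1666]
orientation: [-2.227, 2.216, -0.0]
ft_force: [-1.6, -0.0, 1.7]
finger_gap: 0.002
```

```bash
python3 - <<'E'
from g import *
show();relp();look("b5",b=(160,290,210,370),f=4.8)
E
```

```text
t 14.65 p [0.6177 0.1723 0.1666] psi -89.71 zax [ 0. -0. -1.] F [-1.6 -0.   1.7] gap 0.002 q7 -1.48
tool rel pivot [-0.0857  0.0196  0.0014] F tool [ 0.   1.6 -1.7] T [-0.13  0.08 -0.02]
```

View pics/b5.png

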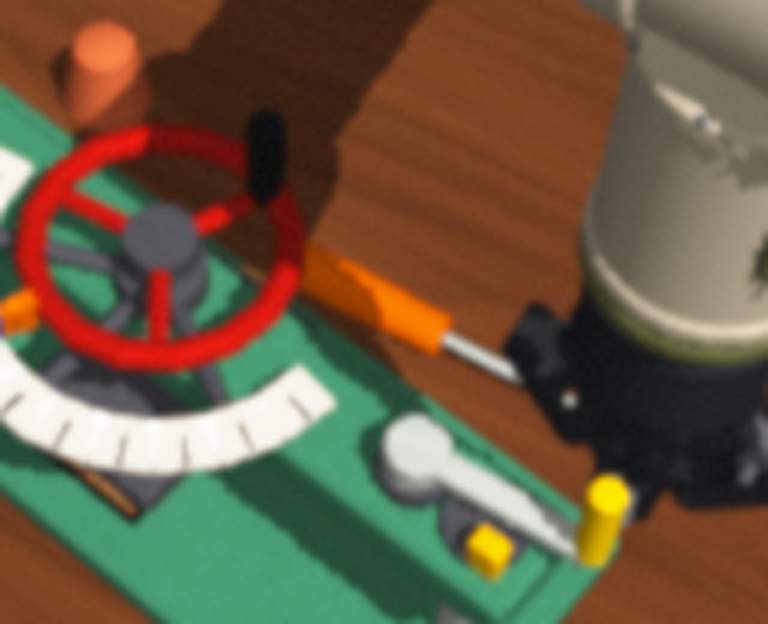

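apply_moves:
  targets:
    - {"dp": [-0.0004,-0.002,0],"angular": [0,0,1.3],"gripper": 1}
    - {"dp": [-0.0008,-0.0039,0],"angular": [0,0,2.6],"gripper": 1}
    - {"dp": [-0.0011,-0.0059,0],"angular": [0,0,3.9],"gripper": 1}
    - {"dp": [-0.0014,-0.0078,0],"angular": [0,0,5.2],"gripper": 1}
    - {"dp": [-0.0016,-0.009,0],"angular": [0,0,6],"gripper": 1}

```text
t: 15.2
tool_pos: [0.6265, 0.1738, 0.1665]
orientation: [-2.105, 2.332, 0.001]
ft_force: [-4.9, -0.1, 3.8]
finger_gap: 0.001
```

```bash
python3 - <<'E'
from g import *
show();relp()
E
```

```text
t 15.2 p [0.6265 0.1738 0.1665] psi -95.84 zax [-0.  0. -1.] F [-4.9 -0.1  3.8] gap 0.001 q7 -1.58
tool rel pivot [-0.0855  0.0201  0.0015] F tool [ 0.5  4.8 -3.8] T [-0.99  0.15  0.03]
```

Now pure pushes along −y in ~0.8 mm steps until the force rises.

apply_moves:
  targets:
    - {"dp": [0,-0.0008,0],"angular": [0,0,0.5],"gripper": 1}
    - {"dp": [0,-0.0016,0],"angular": [0,0,1],"gripper": 1}
    - {"dp": [0,-0.0024,0],"angular": [0,0,1.5],"gripper": 1}
    - {"dp": [0,-0.003,0],"angular": [0,0,1.8],"gripper": 1}
    - {"dp": [0,-0.003,0],"angular": [0,0,1.8],"gripper": 1}

```text
t: 15.7
tool_pos: [0.6293, 0.174, 0.1664]
orientation: [-2.07, 2.363, 0.002]
ft_force: [-6.5, 1.4, 4.8]
finger_gap: 0.002
```

```bash
python3 - <<'E'
from g import *
show();relp();look("b6",b=(190,290,270,370),f=6)
E
```

```text
t 15.7 p [0.6293 0.174  0.1664] psi -97.55 zax [-0.001  0.001 -1.   ] F [-6.5  1.4  4.8] gap 0.002 q7 -1.6
tool rel pivot [-0.0855  0.0199  0.0016] F tool [-0.5  6.7 -4.8] T [-1.29 -0.18 -0.01]
```

View pics/b6.png

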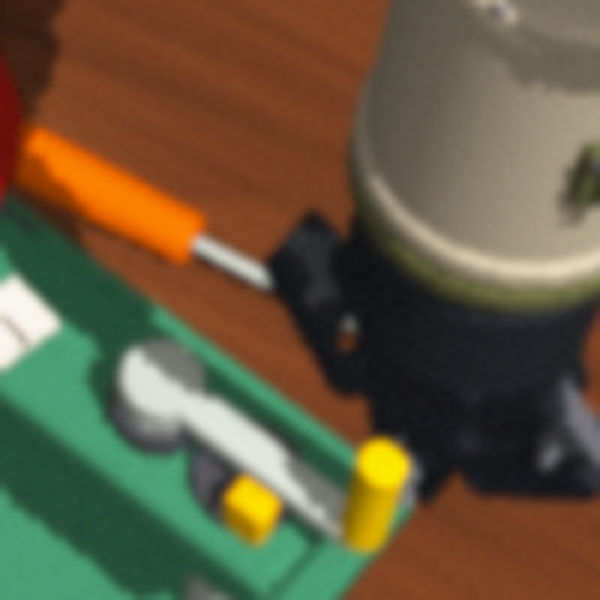

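apply_moves:
  targets:
    - {"dp": [0,-0.0007,0],"angular": [0,0,0],"gripper": 1}
    - {"dp": [0,-0.0014,0],"angular": [0,0,0],"gripper": 1}
    - {"dp": [0,-0.002,0],"angular": [0,0,0],"gripper": 1}
    - {"dp": [0,-0.0026,0],"angular": [0,0,0],"gripper": 1}
    - {"dp": [0,-0.0026,0],"angular": [0,0,0],"gripper": 1}

```text
t: 16.25
tool_pos: [0.6294, 0.174, 0.1663]
orientation: [2.069, -2.36, -0.009]
ft_force: [-20.1, 2.0, 11.2]
finger_gap: 0.001
```

```bash
python3 - <<'E'
from g import *
show();relp()
E
```

```text
t 16.25 p [0.6294 0.174  0.1663] psi -97.53 zax [-0.006  0.002 -1.   ] F [-20.1   2.   11.2] gap 0.001 q7 -1.6
tool rel pivot [-0.0855  0.0197  0.0019] F tool [  0.6  20.2 -11. ] T [-3.91  0.23  0.05]
```

apply_moves:
  targets:
    - {"dp": [0,-0.0002,0],"angular": [0,0,0],"gripper": 1}
    - {"dp": [0,-0.0003,0],"angular": [0,0,0],"gripper": 1}
    - {"dp": [0,-0.0003,0],"angular": [0,0,0],"gripper": 1}
    - {"dp": [0,-0.0003,0],"angular": [0,0,0],"gripper": 1}
    - {"dp": [0,-0.0003,0],"angular": [0,0,0],"gripper": 1}

```text
t: 16.75
tool_pos: [0.6294, 0.1741, 0.1663]
orientation: [2.068, -2.36, -0.009]
ft_force: [-22.0, 1.7, 12.8]
finger_gap: 0.004
```

apply_moves:
  targets:
    - {"dp": [0,0,0],"angular": [0,0,0],"gripper": 1}
    - {"dp": [0,0,0],"angular": [0,0,0],"gripper": 1}
    - {"dp": [0,0,0],"angular": [0,0,0],"gripper": 1}
    - {"dp": [0,0,0],"angular": [0,0,0],"gripper": 1}
    - {"dp": [0,0,0],"angular": [0,0,0],"gripper": 1}

```text
t: 17.25
tool_pos: [0.6294, 0.174, 0.1663]
orientation: [2.068, -2.36, -0.009]
ft_force: [-21.3, 1.7, 12.6]
finger_gap: 0.002
```

```bash
python3 - <<'E'
from g import *
show();relp();look("b7",b=(190,290,270,370),f=6)
E
```

```text
t 17.25 p [0.6294 0.174  0.1663] psi -97.53 zax [-0.007  0.002 -1.   ] F [-21.3   1.7  12.6] gap 0.002 q7 -1.6
tool rel pivot [-0.0855  0.0197  0.0019] F tool [  1.1  21.4 -12.5] T [-4.15  0.23  0.1 ]
```

View pics/b7.png

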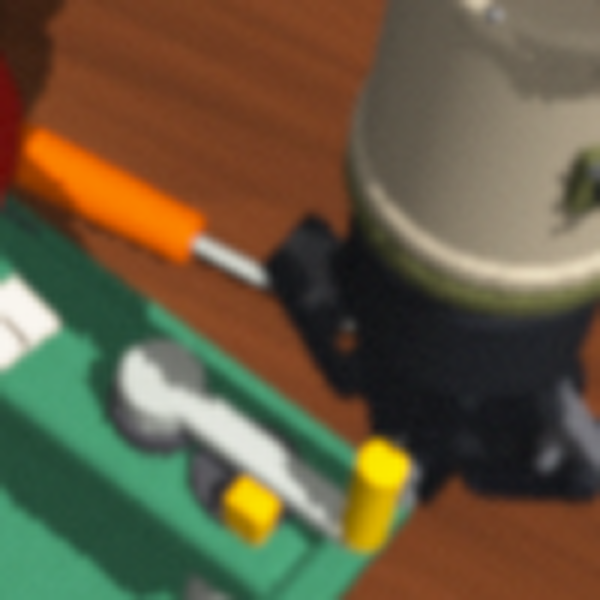

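apply_moves:
  targets:
    - {"dp": [0,0.003,0],"angular": [0,0,0],"gripper": 1}
    - {"dp": [0,0.01,0],"angular": [0,0,0],"gripper": 1}
    - {"dp": [0,0.03,0],"angular": [0,0,0],"gripper": 1}
    - {"dp": [0,0.05,-0.03],"angular": [0,0,0],"gripper": 1}
    - {"dp": [0,0.06,-0.08],"angular": [0,0,0],"gripper": 1}

```text
t: 17.8
tool_pos: [0.5704, 0.1813, 0.2431]
orientation: [2.067, -2.359, -0.003]
ft_force: [1.0, 0.9, 0.6]
finger_gap: -0.002
```

```bash
python3 - <<'E'
from g import *
show(); print(to([.44,.27,.31],-60))
E
```

```text
t 17.8 p [0.5704 0.1813 0.2431] psi -97.56 zax [-0.005 -0.002 -1.   ] F [1.  0.9 0.6] gap -0.002 q7 -1.68
([-0.0706, 0.1413, -0.0664], [0.31, -0.04, -37.56])
```

apply_moves:
  targets:
    - {"dp": [-0.014,0.03,-0.03],"angular": [0,0,-7],"gripper": 1}
    - {"dp": [-0.03,0.06,-0.06],"angular": [0,0,-15],"gripper": 1}
    - {"dp": [-0.05,0.1,-0.066],"angular": [0,0,-22],"gripper": 1}
    - {"dp": [-0.07,0.14,-0.066],"angular": [0,0,-30],"gripper": 1}
    - {"dp": [-0.08,0.14,-0.066],"angular": [0,0,-37],"gripper": 1}

```text
t: 18.3
tool_pos: [0.4389, 0.2862, 0.3114]
orientation: [-2.726, 1.555, 0.006]
ft_force: [-0.7, 1.5, -0.9]
finger_gap: 0.001
```

```bash
python3 - <<'E'
from g import *
show()
im=np.mean([env.grab_frame("top")[0].astype(float) for _ in range(6)],0);np.save("tavg2.npy",im);save("c1.png",cv2.resize(im.astype(np.uint8)[105:195,150:310],None,fx=5,fy=5,interpolation=2)); save("c1f.png",im.astype(np.uint8))
T=env.get_calibration("top"); im=im.astype(np.float32); c=np.array([.618,-.0626])
angs=np.arange(-44,-12,.5)
def prof(r,z):
    u=np.array([proj(T,[c[0]+r*np.cos(t),c[1]+r*np.sin(t),z]) for t in np.radians(angs)],np.float32)
    return cv2.remap(im,u[:,0].reshape(1,-1),u[:,1].reshape(1,-1),cv2.INTER_LINEAR)[0]
for r in(.070,.073,.076,.079):
    p=prof(r,.168); w=np.clip(p[:,0]-p[:,2]-60,0,None); w[p[:,0]<120]=0; print("ptr",r,(w*angs).sum()/w.sum())
for r in(.084,.088,.092,.096,.100):
    p=prof(r,.172); w=np.clip(p[:,2]-p[:,0]-12,0,None); print("mark",r,(w*angs).sum()/w.sum())
E
```

```text
t 18.3 p [0.4389 0.2862 0.3114] psi -59.41 zax [-0.002  0.004 -1.   ] F [-0.7  1.5 -0.9] gap 0.001 q7 -1.47
ptr 0.07 -27.92709510661874
ptr 0.073 -27.81507469676836
ptr 0.076 -28.038712173409195
ptr 0.079 -27.792031590362026
mark 0.084 -29.79782405718302
mark 0.088 -29.31793123631765
mark 0.092 -29.152837957742797
mark 0.096 -28.903907459971133
mark 0.1 -28.51119718574714
```

View pics/c1.png

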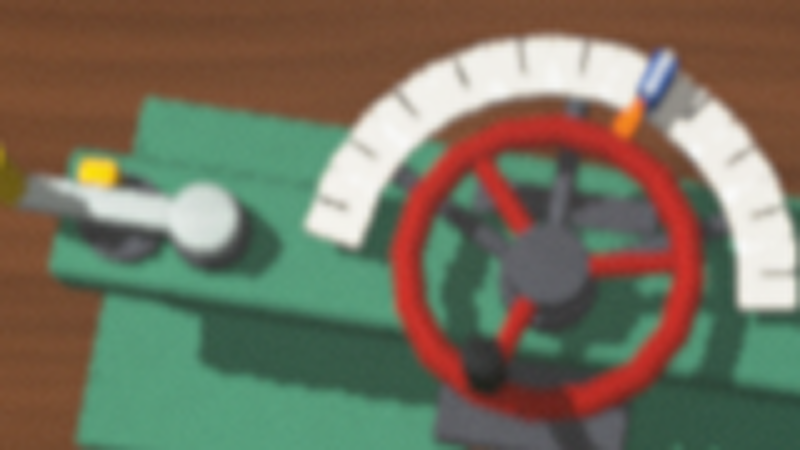

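View pics/c1f.png

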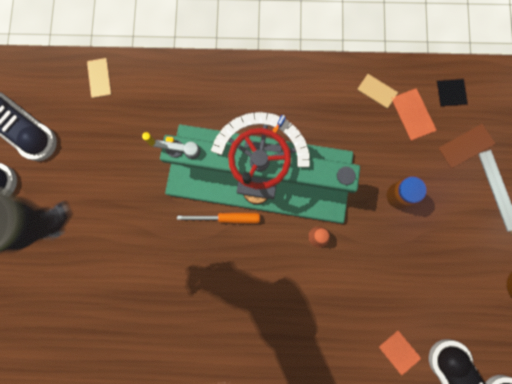

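```bash
python3 - <<'E'
from g import *
print(env.job_done()); show()
E
```

```text
the job is handed in; nothing more can be done
None
the job is handed in; nothing more can be done
```

I tightened the wheel onto its mark and locked the lever home, and handed the job in at about 18.7 s of the 72 s allowed. `job_done` gives no verdict.

- **Wheel:** I pushed the crank with closed fingers in two strokes, letting go each time to check the spring-back. The highest push force I read was about 10 N. Let go, the pointer rests at about −27.9° in the top view. The blue mark reads −28.5° to −29.8° depending on the radius sampled, so the pointer may be about 1° short. The reading was the same before and after the lever work.
- **Scene-camera check:** the first scene-camera estimate put the pointer about 2° short of the mark. I gave this less weight because that oblique view also picks up the pointer's side face.
- **Lever:** I swung it onto its stop and held it there for about 1 s at 20–22 N square on. About 12 N of vertical friction made roughly 25 N in all, under the 35 N limit. After release, the picture shows it still lying against the yellow stop.
- **Loose items:** the jar, spool and screwdriver sit at the same place in the last top picture as in the first. The arm is clear, touching nothing.

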